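Load the analyser's sample drawer and close it up

ROBOT

A 6-joint arm with a two-finger parallel gripper is mounted at the origin on the work surface. World frame = base frame: x ahead of the robot, y to its left, z up, the work surface at z = 0. Lengths are in m, angles in degrees, forces in N, time in s.
With the tool pointing down it reaches from about 0.375 to 0.75 m from the base axis. Payload 9 kg.
Tool frame: the origin (TCP) lies where the fingers leave the gripper's body, on its centre line; the fingertips stand 73 mm ahead of it and the grasp point (between the pads) lies 54 mm ahead of it (robot.tip_reach is the distance from the TCP to the fingertips, in m); z points along the fingers, y is the line along which they close (so a half turn about z gives the same grasp; the last joint's range is limited). The gripper opens to 85 mm and grips with 20 to 120 N. Pads are 22 mm wide; open, the fingers measure 114 mm over their backs; the gripper's body (76 mm by 85 mm) begins 54 mm behind the grasp point. The pads swing forward as they close: fully open they stand 13 mm farther back than shut.
Start: joints at [-86.614, 5.964, 5.575, 89.605, 0, 77.527], TCP at [0.164, -0.577, 0.304] pointing down, gripper open.
Joint ranges: [-171.21, 171.21], [-48.23, 106.86], [-62.78, 66.21], [-105.2, 120.99], [-86.42, 89.51], [-180, 180]. Speed limits (degrees/s): [127.2, 127.2, 147.25, 180, 180, 180].

INTERFACE

Orientations are given as [roll, pitch, yaw] about the fixed x, y, z axes, in that order (R = Rz(yaw) Ry(pitch) Rx(roll)).
In Python, from plant import robot gives the robot as it stands. Calls block until the motion is done:
- robot.move_pose(position, orientation): joint-space move of the TCP to a pose.
- robot.line_to(position, vel=0.15, rotation=None, guard=None): straight line of the TCP; rotation=None keeps the orientation; vel is the mean speed in m/s. With guard (N) it stops when the force on the tool has changed by that much, and returns True; else False.
- robot.goto_joints(angles): joint-space move.
- robot.set_gripper(opening): finger opening in m; the grip force is fixed at half the most; returns when the fingers have stopped.
- robot.pause(seconds).
- robot.ik(position, orientation): joint angles nearest the present ones, or None.
- robot.observe(): the state.
- robot.grab_frame(name): name is "scene" or "side" or "wrist"; returns the picture (400x640x3 uint8, blue, green, red); there is no depth.
- robot.get_calibration(name): a dict with "vertical_fov" (degrees; the focal length in pixels is half the picture's height over the tangent of half this angle, whatever the lens; pixels are square), "cx", "cy" (the principal point, pixels), "rvec" (rotation vector, rad) and "tvec" (3), from world to camera coordinates, as OpenCV has them. Camera axes: x right, y down, z forward; pixel columns grow to the right and rows downward; lengths in m; the calibration is good to about 2 mm. A picture is of the moment at which its call begins: read the wrist's pose just before it. get_calibration takes no time and is no camera call; for the wrist camera it gives the pose at the moment of the call.
A pose or a line that the arm cannot do raises robot.IKError and nothing moves.
- robot.job_done(): hands the job in; it is judged then, once.
The state is a dict: "time": time; "q": joint angles; "qvel": joint speeds; "joint_torque": joint torques, N m; "tool_pos": TCP position; "tcp_rot": TCP orientation; "ft_force": force on the tool from outside, world axes, zero at the start; "torque": the same for the moment, N m; "gripper_width": finger opening in m; "gripper_force": force on a finger pad.
Only numpy, scipy, OpenCV 4.12 (cv2) and the standard library are available. Lean on these libraries where they do the work, as an engineer would, in place of code of your own. Each camera call takes 0.05 s, during which the arm holds its last target. There are 200 camera calls.

TASK

Load the blue analyser and close it up: stand the grey cassette upright in the slot inside the open drawer, then set the white lid squarely on the drawer's box so that it sits down in it all round. Next push the drawer fully home, and only then swing the clamp lever all the way down. Leave everything else on the bench where it stands.

Things in the scene. Friction and masses are not known exactly. Their poses are not given: they have to be found in the camera images.
- analyser: Fixed blue bench instrument; its pose varies. Origin on the bench under the middle of the front edge of its low sample bay; x points back into the instrument, z up. The bay is a hood 142 wide, 150 deep, 122 high (inside 118 wide, ceiling at 112); behind it, from x=150 to 260, a block 200 wide and 150 high. The drawer comes out of the bay towards -x.
- drawer (a joint): How far the drawer is out, in m: 0 fully home, about 0.14 at the start; slides along the analyser's x with about 1.5 N of friction. It carries an open aluminium box 120 long (x), 106 wide (y), walls 5 thick, rim 72 above the bench, and in front a blue panel 12 thick, 142 wide, top at 114, with a steel catch on it (24 wide, top at 130). Home, the panel's back is flush with the bay's front edge.
- slot (a point): Moves with the drawer: centre of the box's floor (14 above the bench), in the middle of the cassette slot. Axes as the analyser's. The slot lies along x, 98 long and 30 wide inside, bounded by two ribs (6 thick, 104 long) and two end stops, all 14 high; the box inside is 110 by 96 and 58 deep.
- box_rim (a point): Moves with the drawer: centre of the box's mouth at rim height (72 above the bench), axes as the analyser's. The front panel touches the box; its front face is 72 from this point towards -x.
- drawer_bar (a point): Moves with the drawer: middle of the steel pull bar on the drawer's panel, 90 long along y, 35 in front of the panel, 78 above the bench.
- clamp (a joint): Angle of the clamp lever, rad: 0 = fully down, lying level over the drawer panel's catch; about 1.5 = standing up. It stays where it is left. Turns about the analyser's y axis at point clamp_hinge.
- clamp_hinge (a point): Clamp's hinge axis, fixed to the analyser (20 behind the bay's front edge, 138 above the bench). The lever is a flat steel arm 16 wide and 12 thick.
- clamp_tip (a point): Middle of the black T-bar at the lever's end, 120 from the hinge; the bar is 82 long along the analyser's y, 16 in diameter. Its height is that of the hinge when the clamp is down.
- cassette: Grey block-shaped reagent cassette standing on the bench, 90 long (x), 26 thick (y), 50 high (z), four dark dots along its top and paper labels on its sides. Origin at the centre of its underside. Either way round fits the slot.
- lid: Loose white lid for the drawer's box, right way up: plate 120 (x) by 106 (y), 5 thick, under it a plug 104 by 90, 5 deep, on top a grip ridge along x, 64 long, 16 thick, 28 high. Origin at the centre of the plug's underside: plate top 10 above it, ridge top 38. Seated, the plug is inside the box (3 clearance a side) and the origin 5 below point box_rim; either way round.
- bottle: Bystander: clear glass bottle with blue cap, 60 in diameter, 125 high, close to the cassette; origin at the centre of its underside.
- jar: Bystander: amber jar with white cap, 66 in diameter, 85 high, close to the lid; origin at the centre of its underside.
- tape: Bystander: white tape roll lying flat, 56 in diameter, 18 high, close to the lid; origin at the centre of its underside.
- trough: Bystander: white open reagent trough, 90 long (x), 40 wide, 35 high, close to the cassette; origin at the centre of its underside.
Mind the look-alikes: they are no part of the job. What is shaped like the trough but yellow is not meant.

How it is judged (in metres and radians):
On the way, in this order (a step that is already met when the one before it is completed fails the run):
1. the cassette stands in the slot of the open drawer (horizontal distance between cassette and slot below 0.006 m and z of cassette in the frame of slot between -0.005 and 0.005 m and angle between the x axis of cassette and the x axis of slot, either way round below 0.1 rad and angle between cassette's own z axis and vertical below 0.08 rad and value of joint drawer above 0.08 m), for 0.2 s.
2. the lid sits in the mouth of the box, cassette inside, drawer not yet shut (horizontal distance between cassette and slot below 0.006 m and z of cassette in the frame of slot between -0.005 and 0.005 m and angle between the x axis of cassette and the x axis of slot, either way round below 0.1 rad and angle between cassette's own z axis and vertical below 0.08 rad and horizontal distance between lid and box_rim below 0.006 m and z of lid in the frame of box_rim between -0.009 and -0.003 m and angle between the x axis of lid and the x axis of box_rim, either way round below 0.1 rad and angle between lid's own z axis and vertical below 0.03 rad and value of joint drawer above 0.03 m), for 0.2 s.
3. the drawer is fully home, clamp still up (horizontal distance between cassette and slot below 0.006 m and z of cassette in the frame of slot between -0.005 and 0.005 m and angle between the x axis of cassette and the x axis of slot, either way round below 0.1 rad and angle between cassette's own z axis and vertical below 0.08 rad and horizontal distance between lid and box_rim below 0.006 m and z of lid in the frame of box_rim between -0.009 and -0.003 m and angle between the x axis of lid and the x axis of box_rim, either way round below 0.1 rad and angle between lid's own z axis and vertical below 0.03 rad and value of joint drawer below 0.005 m and value of joint clamp above 0.6 rad), for 0.1 s.
4. the clamp is fully down (value of joint drawer below 0.005 m and value of joint clamp below 0.08 rad), for 0.2 s.
At the end, for the whole second after the job is handed in: Cassette upright in the slot (centre within 6 mm, height 5 mm, 0.1 rad); lid seated in the box (centre within 6 mm, origin 3 to 9 mm below the rim, 0.1 rad, tilt under 0.03 rad); drawer within 5 mm of home; clamp within 0.08 rad of down; cassette and lid at rest (all of step 4 and horizontal distance between cassette and slot below 0.006 m and z of cassette in the frame of slot between -0.005 and 0.005 m and angle between the x axis of cassette and the x axis of slot, either way round below 0.1 rad and angle between cassette's own z axis and vertical below 0.08 rad and horizontal distance between lid and box_rim below 0.006 m and z of lid in the frame of box_rim between -0.009 and -0.003 m and angle between the x axis of lid and the x axis of box_rim, either way round below 0.1 rad and angle between lid's own z axis and vertical below 0.03 rad and linear speed of each of cassette, lid below 0.02 m/s); the robot touches nothing.
It fails at once if a bystander (bottle, jar, tape roll, trough) is shifted more than 30 mm (distance of any of bottle, jar, tape, trough from where it was at the start of the episode above 0.03 m).
It fails at once if the bottle or the jar is tipped over (angle between any of bottle, jar's own z axis and vertical above 0.4 rad).
It also fails if it takes over 72 s, if anything falls off the work surface, if the arm or the gripper's body presses on something with over 40 N, if the wrist force passes 120 N, or if a joint passes its speed limit or range.

## Working session

There is one attempt and no reset: what is moved stays moved. The work goes in short steps, each a Python script; the robot and the scene stay as the last script left them, time stands still between calls to the robot, and variables do not carry over. Pictures are saved under pics/ and viewed, at most 10 in all, crops included, and the job is handed in when it is done.

```bash
ls; mkdir -p pics
python3 - <<'E'
from plant import robot
import cv2
for n in("scene","side"):
    f=robot.grab_frame(n); cv2.imwrite(f"pics/{n}0.png",f)
    c=robot.get_calibration(n); print(n,c)
o=robot.observe(); print(o["time"],o["tcp_rot"],o["tool_pos"],robot.tip_reach)
E
```

```text
pics
scene {'vertical_fov': 57.76849235930061, 'cx': 317.6207123422507, 'cy': 195.12052849466923, 'rvec': array([ 1.77846997,  1.66863916, -0.75383451]), 'tvec': array([-0.02959854, -0.27951129,  1.47221614])}
side {'vertical_fov': 52.79676484065046, 'cx': 314.7724996614595, 'cy': 198.21888218646816, 'rvec': array([ 0.182153  , -2.87223327,  1.11525024]), 'tvec': array([0.54099399, 0.12695028, 1.14750462])}
0.1 [-1.79935176e+02 -1.18685838e-02  1.58564564e+01] [ 0.16394767 -0.57696355  0.30319819] 0.0726
```

View pics/scene0.png

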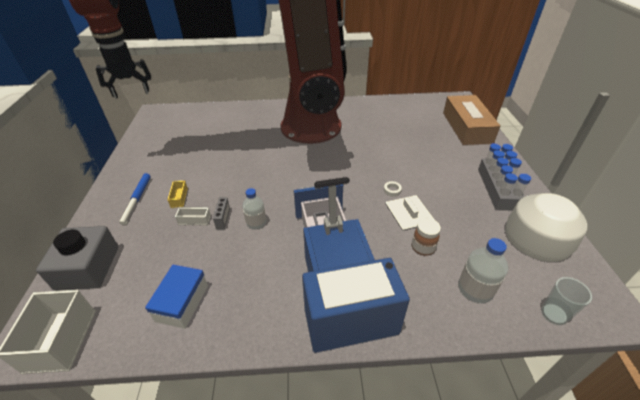

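View pics/side0.png

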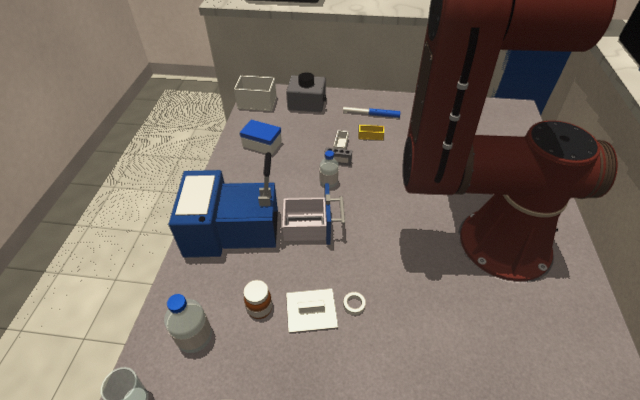

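Scene view shows: the cassette (grey block with four dots) at (221,212). Things it could be confused with are the dark grey box at (80,255), the tube rack at (505,180) and the white trough at (193,215), with the yellow trough at (178,193). The lid is at (410,211), with tape at (393,187) and jar at (426,236). The big bottle at (485,270) is a look-alike of the bottle at (254,210). In the side view the cassette is at (341,152), the lid at (311,308) and the drawer at (305,220).

```bash
cat > h.py <<'E'
from plant import robot
import cv2, numpy as np
from scipy.spatial.transform import Rotation as R
def cam(n):
    c=robot.get_calibration(n); f=200/np.tan(np.radians(c["vertical_fov"])/2)
    K=np.array([[f,0,c["cx"]],[0,f,c["cy"]],[0,0,1]]); return K,cv2.Rodrigues(c["rvec"])[0],np.array(c["tvec"])
def ray(C,uv):
    K,Rm,t=C; d=Rm.T@np.linalg.inv(K)@np.array([uv[0],uv[1],1.]); return -Rm.T@t,d
def plane(C,uv,z):
    o,d=ray(C,uv); return o+d*(z-o[2])/d[2]
def tri(C1,a,C2,b):
    o1,d1=ray(C1,a);o2,d2=ray(C2,b)
    s=np.linalg.lstsq(np.c_[d1,-d2],o2-o1,rcond=None)[0]
    p,q=o1+s[0]*d1,o2+s[1]*d2; return (p+q)/2,np.linalg.norm(p-q)
def proj(C,p):
    K,Rm,t=C; v=K@(Rm@np.asarray(p)+t); return v[:2]/v[2]
def hold(yaw): return [180,0,yaw]
E
python3 - <<'E'
from h import *
np.set_printoptions(precision=4,suppress=True)
S,D,W=cam("scene"),cam("side"),cam("wrist")
for n,a,b in [("cassette",(222,204),(341,152)),("lidridge",(411,208),(311,303)),("bottlecap",(251,193),(329,154)),("jarcap",(429,226),(257,290)),("tape",(393,187),(354,302)),("clampT",(332,182),(267,165)),("panelblock",(389,265),(201,218))]:
    print(n,*tri(S,a,D,b))
print("cass plane",plane(S,(222,200),.05),plane(D,(341,155),.05)); print("lid",plane(S,(411,212),.01),plane(D,(311,310),.01))
o=robot.observe();Rt=R.from_euler("xyz",o["tcp_rot"],degrees=True).as_matrix()
print("wrist in tool",Rt.T@(-W[1].T@W[2]-o["tool_pos"]),"axes",(W[1]@Rt)); print(W[0])
E
```

```text
cassette [ 0.4928 -0.2785  0.0503] 0.0025844108299867704
lidridge [0.522  0.274  0.0289] 0.008633489520462667
bottlecap [ 0.5251 -0.1833  0.1185] 0.0016871272074891678
jarcap [0.648  0.2828 0.0831] 0.004176570717372792
tape [0.4143 0.2479 0.0166] 0.0007204423814713908
clampT [0.6587 0.0285 0.2552] 0.002728314450088
panelblock [0.8171 0.1363 0.1528] 0.00017951882120320552
cass plane [ 0.4735 -0.282   0.05  ] [ 0.492 -0.262  0.05 ]
lid [0.5241 0.28   0.01  ] [0.5185 0.2792 0.01  ]
wrist in tool [ 0.0666  0.0006 -0.0693] axes [[ 0.0006  1.     -0.0003]
 [-0.9649  0.0005 -0.2626]
 [-0.2626  0.0004  0.9649]]
[[294.9504   0.     317.7143]
 [  0.     294.9504 201.4149]
 [  0.       0.       1.    ]]
```

Run:
```python
from h import *
import pickle
out={}
for n,p in [("cass",(.47,-.27,.25)),("draw",(.50,.02,.32)),("lid",(.50,.27,.25))]:
    robot.move_pose(list(p),hold(180)); robot.pause(0.2)
    C=cam("wrist"); f=robot.grab_frame("wrist"); out[n]=(C,f); cv2.imwrite(f"pics/w_{n}.png",f)
pickle.dump(out,open("views.pkl","wb")); print(robot.observe()["time"],robot.observe()["q"])
```

```text
4.85 [ 1.50745096e+01  1.42659617e-01 -5.98628908e+00  8.38309606e+01
 -3.46983048e-03  1.51694089e+01]
```

View pics/w_cass.png

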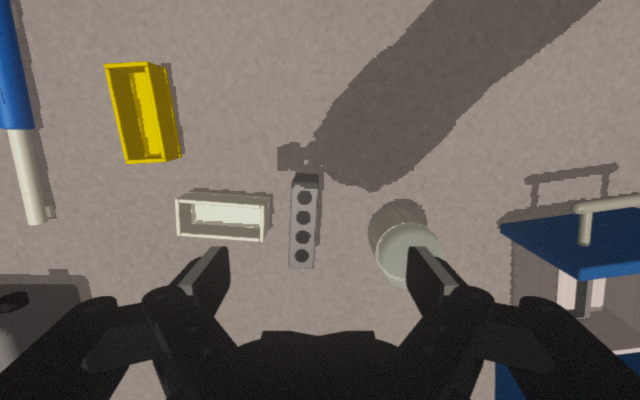

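View pics/w_draw.png

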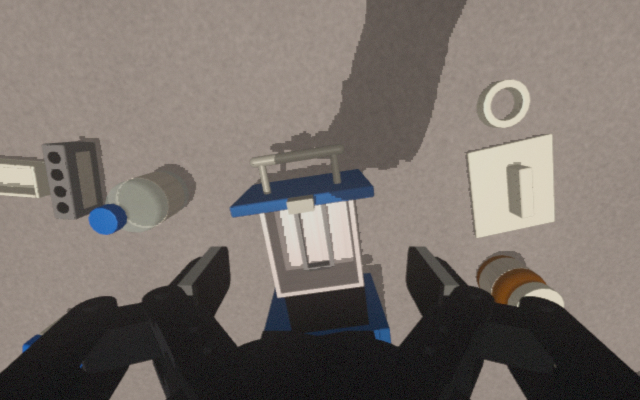

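View pics/w_lid.png

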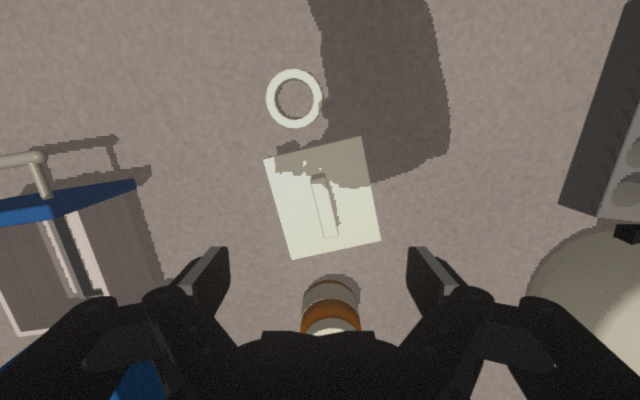

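Wrist views show: the cassette has dots at about (303,198) to (302,256), between the trough (223,217) and the bottle (405,240). The drawer box's back rim corners are about (276,297) and (364,289), and the blue panel spans (233,215) to (373,190). The lid corners are (264,158), (362,137), (381,241) and (292,259), with the ridge at (325,207). Next I'll take a close crop to check the choice and refine the corners.

Run:
```python
from h import *
import pickle
v=pickle.load(open("views.pkl","rb"))
def crop(n,x0,y0,x1,y1,s): return cv2.resize(v[n][1][y0:y1,x0:x1],None,fx=s,fy=s,interpolation=cv2.INTER_NEAREST)
a=crop("draw",225,140,380,305,3); b=crop("cass",275,165,335,275,3); c=crop("lid",255,130,385,265,2)
I=np.zeros((600,800,3),np.uint8); I[:a.shape[0],:a.shape[1]]=a; I[:b.shape[0],470:470+b.shape[1]]=b; I[330:330+c.shape[0],470:470+c.shape[1]]=c
cv2.imwrite("pics/crop.png",I)
np.set_printoptions(precision=4,suppress=True)
# cassette dots
C,f=v["cass"]; g=f.max(2)[170:270,285:320]; m=cv2.inRange(g,0,75)
n,l,st,ce=cv2.connectedComponentsWithStats(m)
for s,q in zip(st[1:],ce[1:]):
    if s[4]>20: print("dot",s[4],q+[285,170],plane(C,q+[285,170],.05))
# lid plate corners
C,f=v["lid"]; h=cv2.cvtColor(f,cv2.COLOR_BGR2HSV); print(h[200,300],h[150,340],h[250,250],h[170,420])
# blue panel
C,f=v["draw"]; h=cv2.cvtColor(f,cv2.COLOR_BGR2HSV)
m=cv2.inRange(h,(100,120,40),(125,255,255)); m[:, :225]=0;m[235:]=0;m[:,380:]=0
ct=max(cv2.findContours(m,0,2)[0],key=cv2.contourArea); print(cv2.approxPolyDP(ct,4,True).reshape(-1,2))
for p in [(233,215),(373,190)]: print("panel",plane(C,p,.114))
for p in [(276,297),(364,289)]: print("rim",plane(C,p,.072))
```

```text
dot 206 [306.4757 177.8544] [ 0.4545 -0.2815  0.05  ]
dot 107 [303.3364 217.4299] [ 0.4931 -0.2849  0.05  ]
dot 118 [302.322  236.6695] [ 0.5128 -0.2861  0.05  ]
dot 117 [301.453  255.3846] [ 0.5328 -0.2873  0.05  ]
[ 32  17 212] [ 20  37 150] [ 11  34 143] [ 13  34 141]
[[286 198]
 [232 206]
 [232 215]
 [285 208]]
panel [ 0.5224 -0.0644  0.114 ]
panel [0.4975 0.0713 0.114 ]
rim [ 0.6408 -0.0326  0.072 ]
rim [0.6299 0.0743 0.072 ]
```

View pics/crop.png

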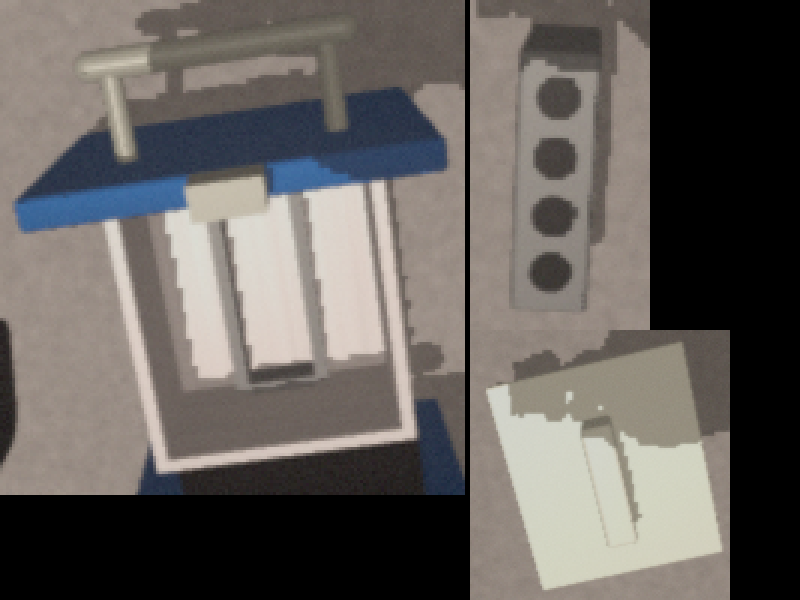

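Run:
```python
from h import *
import pickle
np.set_printoptions(precision=4,suppress=True)
v=pickle.load(open("views.pkl","rb"))
def ang(a,b): d=b-a; return np.degrees(np.arctan2(d[1],d[0])),np.linalg.norm(d)
D=v["draw"][0]
def P(x,y,z): return plane(D,(225+x/3-.2,140+y/3-.2),z)
bl,br=P(20,231,.114),P(446,168,.114); fl,fr=P(17,203,.114),P(443,137,.114)
print("panel back mid",(bl+br)/2,ang(bl,br),"front mid",(fl+fr)/2,ang(fl,fr))
rl,rr=P(160,474,.072),P(417,438,.072); print("rim back mid",(rl+rr)/2,ang(rl,rr))
# inner rim corner, left/right wall outer edges
a,b=P(104,220,.072),P(160,474,.072); print("left wall",ang(a,b)); a,b=P(387,180,.072),P(417,438,.072); print("right wall",ang(a,b))
p=P(85,66,.078),P(345,30,.078); print("bar",p,ang(*p),(p[0]+p[1])/2)
L=v["lid"][0]
def Q(x,y,z): return plane(L,(255+(x-470)/2-.2,130+(y-330)/2-.2),z)
q=[Q(*c,.01) for c in [(487,390),(683,343),(721,551),(544,589)]]
print("lid",np.mean(q,0),[ang(q[i],q[(i+1)%4]) for i in range(4)])
r=[Q(*c,.038) for c in [(583,437),(612,431),(637,541),(607,547)]]
print("ridge",np.mean(r,0),[ang(r[i],r[(i+1)%4]) for i in range(4)])
Cc=v["cass"][0]
c=[plane(Cc,(275+(x-470)/3-.2,165+(y-0)/3-.2),.05) for x,y in [(520,62),(598,67),(585,310),(513,308)]]
print("cass",np.mean(c,0),[ang(c[i],c[(i+1)%4]) for i in range(4)])
# cross check lid & cassette from draw view: dots
print("dots draw view",[plane(D,p,.05) for p in [(54,157),(67,210)]])
# side/scene hinge check
p,e=tri(cam("scene"),(332,182),cam("side"),(267,165)); print(p,e)
```

```text
panel back mid [0.5137 0.003  0.114 ] (np.float64(98.67233051112436), np.float64(0.13962019413463525)) front mid [0.5039 0.0021 0.114 ] (np.float64(98.99782939255549), np.float64(0.13852367350426778))
rim back mid [0.6337 0.0219 0.072 ] (np.float64(98.94346402568603), np.float64(0.10518876147237022))
left wall (np.float64(8.975384259328035), np.float64(0.10957085705656441))
right wall (np.float64(8.148153826760643), np.float64(0.10837881730295074))
bar (array([ 0.4751, -0.0496,  0.078 ]), array([0.4627, 0.0415, 0.078 ])) (np.float64(97.75715933093255), np.float64(0.09192483346781818)) [ 0.4689 -0.004   0.078 ]
lid [0.5192 0.2754 0.01  ] [(np.float64(103.23576444333966), np.float64(0.1046006559799945)), (np.float64(12.638067154895525), np.float64(0.11764422724203441)), (np.float64(-76.91028662811416), np.float64(0.10314798688087085)), (np.float64(-166.6540192035284), np.float64(0.11737511194958798))]
ridge [0.5205 0.2754 0.038 ] [(np.float64(101.82221956194448), np.float64(0.014407506809816294)), (np.float64(12.918890987119761), np.float64(0.05863108132582972)), (np.float64(-77.94620007810833), np.float64(0.015661402853687077)), (np.float64(-168.30627456722638), np.float64(0.05868378990093737))]
cass [ 0.5045 -0.2856  0.05  ] [(np.float64(86.21872657259351), np.float64(0.024292611220873655)), (np.float64(-3.0445926731850963), np.float64(0.08358610970491558)), (np.float64(-91.77737601994903), np.float64(0.02417870845898539)), (np.float64(177.03535118621517), np.float64(0.08443324503691525))]
dots draw view [array([ 0.4731, -0.2832,  0.05  ]), array([ 0.5364, -0.2825,  0.05  ])]
[0.6587 0.0285 0.2552] 0.002728314450088
```

Run:
```python
from h import *
import pickle
np.set_printoptions(precision=4,suppress=True)
v=pickle.load(open("views.pkl","rb")); C=v["cass"][0]
for p in [(177,196),(271,199),(265,241),(178,236)]: print(plane(C,p,.035))
f=v["cass"][1][170:290,160:450]; cv2.imwrite("pics/c2.png",cv2.resize(f,None,fx=2.7,fy=2.7,interpolation=cv2.INTER_CUBIC))
print(robot.ik([.5037,-.2855,.1],hold(176.8)),robot.ik([.65,.025,.25],hold(188.8)))
```

```text
[ 0.4755 -0.4109  0.035 ]
[ 0.4787 -0.3176  0.035 ]
[ 0.5237 -0.3257  0.035 ]
[ 0.5181 -0.4152  0.035 ]
[-42.4795   6.1748 -15.6099  68.2152   0.     -39.2795] [ -9.2898  14.6188   9.5737  84.9549   0.     -18.0898]
```

View pics/c2.png

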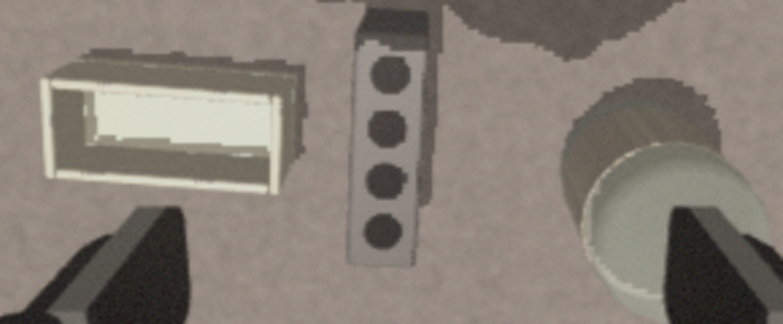

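Run:
```python
from h import *
np.set_printoptions(precision=4,suppress=True)
robot.set_gripper(.040)
robot.move_pose([.5037,-.2855,.20],hold(176.8))
g=robot.line_to([.5037,-.2855,.092],vel=.12,guard=15); print("guard",g,robot.observe()["tool_pos"])
if not g:
    robot.set_gripper(.0); o=robot.observe(); print(o["gripper_width"],o["gripper_force"])
    robot.line_to([.5037,-.2855,.24],vel=.15)
    robot.move_pose([.5735,.0124,.26],hold(188.8)); robot.pause(.2)
    o=robot.observe();C=cam("wrist");f=robot.grab_frame("wrist");cv2.imwrite("pics/held.png",f)
    import pickle; pickle.dump((C,f,o),open("held.pkl","wb"))
    print(o["time"],o["tool_pos"],o["gripper_width"],o["ft_force"])
```

```text
guard False [ 0.5042 -0.2859  0.0929]
0.02485870418689344 60.40284276008606
11.1917 [0.5735 0.0112 0.2598] 0.025124478458366687 [ 0.3345 -0.5253 -2.235 ]
```

View pics/held.png

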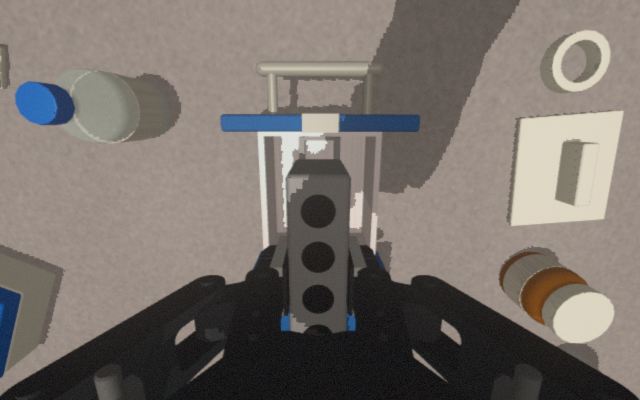

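The held cassette shows its dots in column 318. The drawer panel spans columns 221–419 at row 123 and the bar spans 258–383 at row 70. The tool is nearly aligned, so I'll measure the small remaining offset.

Run:
```python
from h import *
import pickle
np.set_printoptions(precision=4,suppress=True)
C,f,o=pickle.load(open("held.pkl","rb"))
Rt=R.from_euler("xyz",o["tcp_rot"],degrees=True).as_matrix()
T=lambda p:(Rt.T@(p-o["tool_pos"]))[:2]*1000
h=cv2.cvtColor(f,cv2.COLOR_BGR2HSV)
m=cv2.inRange(h,(100,100,40),(125,255,255)); m[:105]=0;m[140:]=0
for c in (230,260,380,410): r=np.where(m[:,c])[0]; print(c,"panel rows",r.min(),r.max())
x=np.where(m[120])[0]; x=x[(x>200)&(x<440)]; print("panel cols",x.min(),x.max())
mid=(x.min()+x.max())/2
print("panel back mid tool mm",T(plane(C,(mid,131.5),.114)), "yaw px ok")
g=f.max(2); d=cv2.inRange(g[190:320,295:345],0,45); n,l,st,ce=cv2.connectedComponentsWithStats(d)
for s,q in zip(st[1:],ce[1:]):
    if s[4]>300: print("dot",s[4],q+[295,190],T(plane(C,q+[295,190],o["tool_pos"][2]-.092+.05)))
print("row150",[ (c,int(g[185,c])) for c in range(254,290,2)]); print([(c,int(g[185,c])) for c in range(352,388,2)])
print("tool yaw",o["tcp_rot"])
```

```text
230 panel rows 115 130
260 panel rows 115 130
380 panel rows 115 130
410 panel rows 115 130
panel cols 221 419
panel back mid tool mm [58.8789  0.9919] yaw px ok
dot 574 [318.7979 213.0296] [30.8123 -0.1529]
dot 759 [317.8248 256.7299] [11.9699 -0.5255]
dot 692 [317.7095 298.7124] [-7.6935 -0.5626]
row150 [(254, 153), (256, 155), (258, 153), (260, 199), (262, 221), (264, 221), (266, 150), (268, 105), (270, 108), (272, 109), (274, 112), (276, 149), (278, 154), (280, 153), (282, 210), (284, 219), (286, 137), (288, 140)]
[(352, 149), (354, 149), (356, 147), (358, 147), (360, 150), (362, 150), (364, 110), (366, 108), (368, 104), (370, 106), (372, 108), (374, 146), (376, 148), (378, 146), (380, 100), (382, 101), (384, 101), (386, 98)]
tool yaw [-179.9959   -0.015  -171.3049]
```

```bash
cat >> h.py <<'E'
def settle(p,z,vel=.1,n=2):
    """go to p (xy) at z and trim the standing servo error"""
    c=np.array([p[0],p[1],z]); t=c.copy()
    for _ in range(n):
        robot.line_to(list(c),vel=vel); robot.pause(.15); e=t-robot.observe()["tool_pos"]; c=c+e
    return c
E
python3 - <<'E'
from h import *
np.set_printoptions(precision=4,suppress=True)
c=settle((.5765,.0131),.128); print("at",robot.observe()["tool_pos"],"cmd",c)
robot.line_to(list(c),vel=.05)
d=c.copy(); d[2]=c[2]-.0215
g=robot.line_to(list(d),vel=.04,guard=10); o=robot.observe(); print(g,o["tool_pos"],o["ft_force"],o["time"])
E
```

```text
at [0.5762 0.0132 0.1274] cmd [0.5765 0.0131 0.128 ]
True [0.5764 0.0132 0.1072] [0.3239 0.8417 3.7502] 14.025
```

Run:
```python
from h import *
import pickle
np.set_printoptions(precision=4,suppress=True)
robot.set_gripper(.044)
p=robot.observe()["tool_pos"]
robot.line_to([p[0],p[1],.24],vel=.18)
robot.move_pose([.50,.012,.30],hold(188.7)); robot.pause(.1)
C=cam("wrist");f=robot.grab_frame("wrist")
cv2.imwrite("pics/placed.png",cv2.resize(f[120:340,200:440],None,fx=2.5,fy=2.5))
pickle.dump((C,f,robot.observe()),open("placed.pkl","wb"))
print(robot.observe()["time"])
```

```text
15.8667
```

View pics/placed.png

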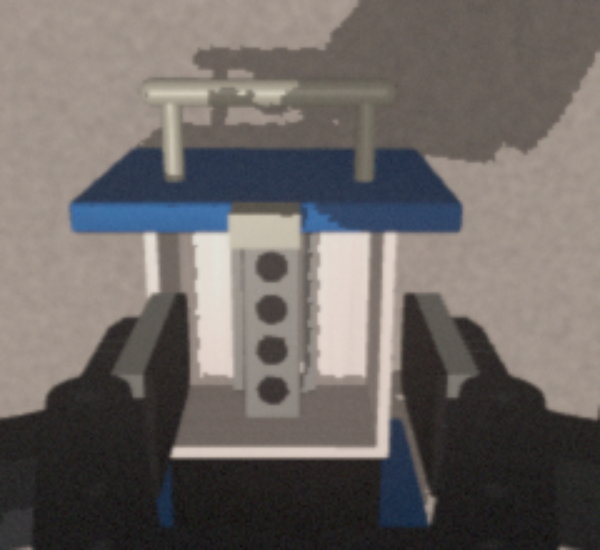

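The crop shows the cassette upright in the slot, with its dots in a straight line at crop column 272 between the ribs. Next is the lid.

Run:
```python
from h import *
import pickle
np.set_printoptions(precision=4,suppress=True)
robot.move_pose([.5197,.2754,.16],hold(192.7))
g=robot.line_to([.5197,.2754,.0875],vel=.1,guard=12); print("guard",g)
if not g:
    robot.set_gripper(0); robot.pause(.1); o=robot.observe(); print(o["gripper_width"],o["tool_pos"])
    robot.line_to([.5197,.2754,.24],vel=.15)
    robot.move_pose([.5735,.0124,.26],hold(188.7)); robot.pause(.3)
    o=robot.observe();C=cam("wrist");f=robot.grab_frame("wrist");cv2.imwrite("pics/heldlid.png",f)
    pickle.dump((C,f,o),open("heldlid.pkl","wb")); print(o["time"],o["tool_pos"],o["tcp_rot"],o["gripper_width"],o["ft_force"])
```

```text
guard False
0.015101990940002937 [0.5203 0.2756 0.0885]
20.875 [0.5735 0.0133 0.26  ] [ 179.9943   -0.004  -171.2198] 0.014887120166633567 [ 0.5733 -0.5568 -1.6133]
```

View pics/heldlid.png

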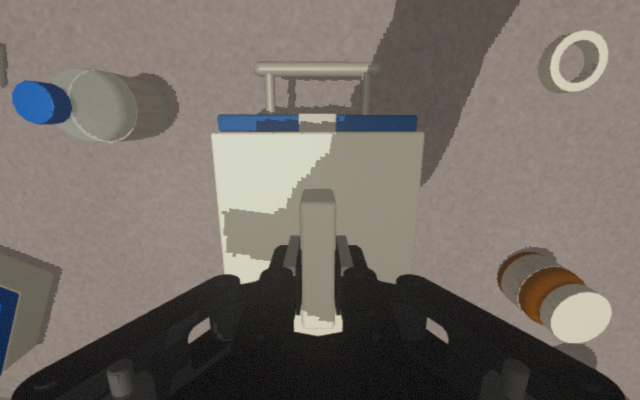

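The held lid is visible, with its front edge corners at (212,134) and (423,132). The panel spans columns 218–417 behind it, at rows 115–131.

Run:
```python
from h import *
import pickle
np.set_printoptions(precision=4,suppress=True)
C,f,o=pickle.load(open("heldlid.pkl","rb"))
Rt=R.from_euler("xyz",o["tcp_rot"],degrees=True).as_matrix()
T=lambda p:(Rt.T@(p-o["tool_pos"]))[:2]*1000
h=cv2.cvtColor(f,cv2.COLOR_BGR2HSV); m=cv2.inRange(h,(100,100,40),(125,255,255)); m[:105]=0;m[150:]=0
for c in (225,260,290,350,380,410): r=np.where(m[:,c])[0]; print(c,r.min(),r.max(),end=" | ")
x=np.where(m[122])[0]; x=x[(x>200)&(x<440)]; print("cols",x.min(),x.max())
pm=(x.min()+x.max())/2
print("panel front top mid",T(plane(C,(pm,114.6),.114)),"(expect tool x: box centre+72)")
g=f.max(2).astype(int)
for r in (137,145,155,165): 
    d=np.abs(np.diff(g[r])); print(r,"L",205+d[205:235].argmax()+.5,"R",405+d[405:435].argmax()+.5)
for c in (225,260,290,350,380,415): print(c,list(g[126:140,c]))
zt=o["tool_pos"][2]-.0885+.010
for a in [(212,133),(423,132)]: print("lid corner",T(plane(C,a,zt)))
```

```text
225 115 130 | 260 115 128 | 290 115 129 | 350 115 130 | 380 115 130 | 410 115 130 | cols 219 415
panel front top mid [70.4047 -1.1473] (expect tool x: box centre+72)
137 L 210.5 R 423.5
145 L 211.5 R 422.5
155 L 212.5 R 422.5
165 L 213.5 R 421.5
225 [np.int64(151), np.int64(147), np.int64(147), np.int64(142), np.int64(129), np.int64(108), np.int64(145), np.int64(189), np.int64(207), np.int64(212), np.int64(214), np.int64(214), np.int64(215), np.int64(213)]
260 [np.int64(95), np.int64(96), np.int64(94), np.int64(91), np.int64(89), np.int64(90), np.int64(152), np.int64(194), np.int64(208), np.int64(213), np.int64(213), np.int64(214), np.int64(213), np.int64(215)]
290 [np.int64(95), np.int64(96), np.int64(96), np.int64(92), np.int64(89), np.int64(96), np.int64(153), np.int64(192), np.int64(209), np.int64(213), np.int64(214), np.int64(212), np.int64(214), np.int64(214)]
350 [np.int64(92), np.int64(97), np.int64(93), np.int64(88), np.int64(86), np.int64(88), np.int64(125), np.int64(139), np.int64(144), np.int64(151), np.int64(148), np.int64(148), np.int64(149), np.int64(151)]
380 [np.int64(92), np.int64(95), np.int64(90), np.int64(87), np.int64(85), np.int64(87), np.int64(127), np.int64(140), np.int64(145), np.int64(149), np.int64(147), np.int64(145), np.int64(147), np.int64(148)]
415 [np.int64(86), np.int64(86), np.int64(85), np.int64(87), np.int64(84), np.int64(91), np.int64(127), np.int64(139), np.int64(146), np.int64(148), np.int64(149), np.int64(147), np.int64(146), np.int64(148)]
lid corner [ 60.2807 -52.2487]
lid corner [60.8135 50.7533]
```

Run:
```python
from h import *
import pickle
np.set_printoptions(precision=4,suppress=True)
c=settle((.5762,.0134),.172); print("at",robot.observe()["tool_pos"])
d=c.copy(); d[2]=c[2]-.018
g=robot.line_to(list(d),vel=.03,guard=8); robot.pause(.1); o=robot.observe(); print(g,o["tool_pos"],o["tcp_rot"],o["ft_force"],o["time"])
C=cam("wrist");f=robot.grab_frame("wrist");S=robot.grab_frame("side")
a=cv2.resize(S[170:260,260:370],None,fx=3.6,fy=3.6); I=np.zeros((400,400+640,3),np.uint8); I[:400,:640]=f; I[:a.shape[0],640:640+a.shape[1]]=a[:, :400]
cv2.imwrite("pics/lidin.png",cv2.resize(I,(800,308)))
```

```text
at [0.5784 0.0133 0.1759]
True [0.5792 0.0133 0.1767] [-179.78      1.1145 -171.2549] [-0.6211  0.2397  8.9308] 22.825
```

View pics/lidin.png

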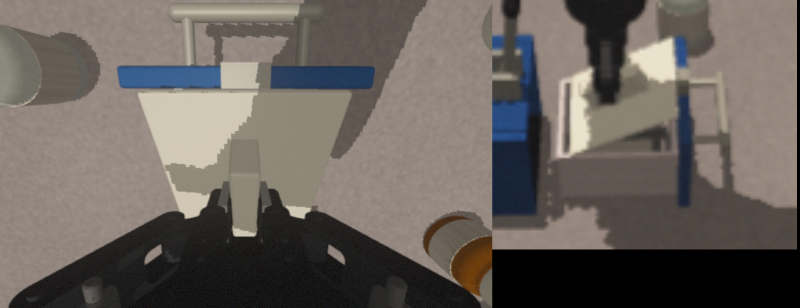

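The lid's front edge caught the panel top on my diagonal descent and tilted in the grip: front up, seen at crop (640,60) in the side view. I'll lift straight up and measure the tilt.

Run:
```python
from h import *
import pickle
np.set_printoptions(precision=4,suppress=True)
p=robot.observe()["tool_pos"]
robot.line_to([.5784,.0135,.26],vel=.12); robot.pause(.25)
o=robot.observe();C=cam("wrist");f=robot.grab_frame("wrist");S=robot.grab_frame("side");G=robot.grab_frame("scene")
pickle.dump((C,f,o,S,G),open("tilt.pkl","wb")); print(o["time"],o["tool_pos"],o["gripper_width"],o["ft_force"])
g=f.max(2).astype(int)
h=cv2.cvtColor(f,cv2.COLOR_BGR2HSV)
for r in range(90,200,10):
    d=np.abs(np.diff(g[r])); print(r,"L",180+d[180:260].argmax(),d[180:260].max(),"R",390+d[390:470].argmax(),d[390:470].max())
for c in (245,270,290,350,370,400): d=np.abs(np.diff(g[:,c])); print(c,[(int(i),int(g[i+1,c]-g[i,c])) for i in np.argsort(-d[60:200])[:6]+60])
```

```text
24.025 [0.5781 0.0136 0.2592] 0.01465850500749469 [-0.1031 -0.0392 -2.4148]
90 L 237 6 R 469 36
100 L 215 22 R 465 29
110 L 216 13 R 462 33
120 L 218 19 R 459 35
130 L 180 23 R 455 6
140 L 184 23 R 451 8
150 L 187 28 R 438 5
160 L 191 25 R 407 6
170 L 195 25 R 440 6
180 L 198 25 R 436 8
190 L 202 22 R 456 6
245 [(116, 35), (97, -28), (114, -18), (98, 16), (113, -16), (120, 15)]
270 [(95, -47), (115, 45), (102, -38), (98, 24), (96, -23), (99, 16)]
290 [(187, -45), (120, 43), (102, -42), (116, 38), (98, 31), (115, 27)]
350 [(66, 38), (93, -36), (116, 33), (65, 14), (97, -11), (98, 11)]
370 [(116, 31), (97, -17), (98, 8), (119, 8), (71, -6), (105, 6)]
400 [(116, 40), (113, -9), (96, -8), (99, 7), (119, 7), (109, -7)]
```

Run:
```python
from h import *
import pickle
np.set_printoptions(precision=4,suppress=True)
robot.move_pose([.517,.275,.20],hold(192.7))
g1=robot.line_to([.517,.275,.125],vel=.15,guard=30)
g=robot.line_to([.517,.275,.0875],vel=.06,guard=35); robot.pause(.1); o=robot.observe(); print(g1,g,o["tool_pos"],o["ft_force"])
robot.set_gripper(.040); robot.pause(.1); o=robot.observe(); p=o["tool_pos"]
robot.line_to([.50,.27,.25],vel=.25); robot.pause(.15)
C=cam("wrist");f=robot.grab_frame("wrist");S=robot.grab_frame("side"); pickle.dump((C,f,robot.observe(),S),open("lid2.pkl","wb"))
print(robot.observe()["time"])
c=lambda i,s:cv2.resize(i,None,fx=s,fy=s)
I=np.zeros((600,800,3),np.uint8); a=c(f[60:300,200:460],2); I[:480,:520]=a; b=c(S[260:350,240:380],2); I[:180,520:800]=b
b=c(S[170:260,260:370],2.5);I[200:425,520:795]=b
cv2.imwrite("pics/lid2.png",I)
```

```text
False True [0.517  0.2751 0.1038] [ 0.2311 -0.2142  1.8948]
27.8917
```

View pics/lid2.png

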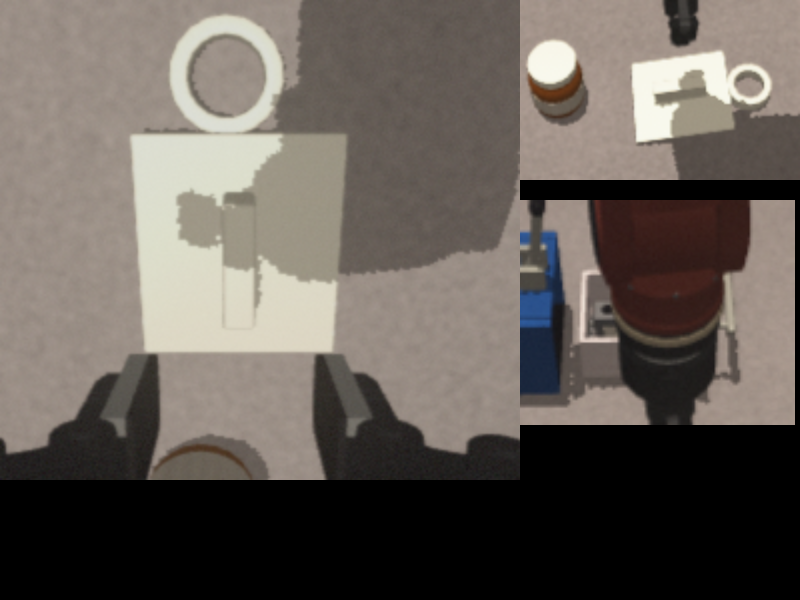

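The picture shows the lid flat again and square to the tool, with its corners near wrist pixels (266,127), (373,127), (367,235) and (273,235). The tape ring is just ahead of it and the jar is clear. I've now viewed more pictures than the 10 allowed, so the rest will be numeric only.

Run:
```python
from h import *
import pickle
np.set_printoptions(precision=4,suppress=True)
C,f,o,S=pickle.load(open("lid2.pkl","rb"))
ang=lambda a,b:(np.degrees(np.arctan2(*(b-a)[1::-1])),np.linalg.norm(b-a))
q=[plane(C,p,.01) for p in [(265.8,126.8),(373,126.8),(366.8,235.3),(272.8,235.3)]]
lid=np.mean(q,0); print("lid",lid,ang(q[0],q[3]),ang(q[1],q[2]),ang(q[0],q[1]))
r=np.mean([plane(C,p,.038) for p in [(311.3,162.3),(327.5,162.3),(327,224),(311,224)]],0); print("ridge",r)
print("tape",plane(C,(313.5,96.5),.018),"was .4143 .2479")
y=192.7; c=(lid+r)/2
robot.line_to([c[0],c[1],.16],vel=.2)
g=robot.line_to([c[0],c[1],.0875],vel=.1,guard=12); print("guard",g)
if not g:
    robot.set_gripper(0); robot.pause(.1); o=robot.observe(); print(o["gripper_width"],o["tool_pos"])
    z0=o["tool_pos"][2]
    robot.line_to([c[0],c[1],.26],vel=.15)
    robot.move_pose([.579,.0134,.26],hold(188.7)); robot.pause(.3)
    o=robot.observe();C=cam("wrist");f=robot.grab_frame("wrist"); pickle.dump((C,f,o,z0),open("heldlid2.pkl","wb")); print(o["time"],o["tool_pos"])
    Rt=R.from_euler("xyz",o["tcp_rot"],degrees=True).as_matrix(); T=lambda p:(Rt.T@(p-o["tool_pos"]))[:2]*1000
    h=cv2.cvtColor(f,cv2.COLOR_BGR2HSV); m=cv2.inRange(h,(100,100,40),(125,255,255)); m[:100]=0;m[135:]=0
    x=np.where(m[118])[0]; x=x[(x>200)&(x<440)]; print("panel cols",x.min(),x.max())
    for k in (240,270,370,400): rr=np.where(m[:,k])[0]; print(k,rr.min(),rr.max(),end="|")
    pm=(x.min()+x.max())/2
    rr=[np.where(m[:,k])[0] for k in (250,270,370,390)]; print("panel front",T(plane(C,(pm,np.mean([a.min() for a in rr])-.4),.114)),"back",T(plane(C,(pm,np.mean([a.max() for a in rr])+.5),.114)))
    g=f.max(2).astype(int)
    for r_ in (140,150,160,170): d=np.abs(np.diff(g[r_])); print(r_,195+d[195:240].argmax()+.5,400+d[400:440].argmax()+.5)
    for k in (230,260,290,350,380,405): print(k,list(map(int,g[118:142,k])))
```

```text
lid [0.4961 0.2704 0.01  ] (np.float64(13.942839675079043), np.float64(0.11701895545069695)) (np.float64(12.125877198146716), np.float64(0.11698053838162688)) (np.float64(102.73237753788537), np.float64(0.10824325975842544))
ridge [0.5007 0.2709 0.038 ]
tape [0.4128 0.2454 0.018 ] was .4143 .2479
guard True
```

Run:
```python
from h import *
import pickle
np.set_printoptions(precision=4,suppress=True)
o=robot.observe(); print("stopped",o["tool_pos"],o["ft_force"],o["gripper_width"],o["time"])
x,y=.4985,.2705
z=max(.096,o["tool_pos"][2]+.004)
robot.line_to([x,y,z],vel=.1); robot.set_gripper(0); o=robot.observe(); print("grip",o["gripper_width"],o["tool_pos"])
robot.line_to([x,y,.13],vel=.12)
robot.line_to([.524,.2765,.13],vel=.12)
g=robot.line_to([.524,.2765,.086],vel=.05,guard=35); robot.pause(.1); o=robot.observe(); print("press",g,o["tool_pos"],o["ft_force"])
robot.set_gripper(.040)
robot.line_to([.50,.27,.25],vel=.25); robot.pause(.15)
C=cam("wrist");f=robot.grab_frame("wrist"); pickle.dump((C,f,robot.observe()),open("lid3.pkl","wb"))
print(robot.observe()["time"])
# lid contour: bright low-saturation or shaded lid vs bench
h=cv2.cvtColor(f,cv2.COLOR_BGR2HSV); print("px",[(p,list(map(int,f[p[1],p[0]]))) for p in [(300,180),(300,230),(345,150),(345,200),(260,220),(400,150),(420,120)]])
g=f.astype(int).max(2)
for r in (160,180,200,220,240):
    d=np.abs(np.diff(f[r].astype(int).sum(1))); i=np.argsort(-d[240:400])[:6]+240; print(r,sorted((int(k),int(d[k])) for k in i))
for c in (285,300,340,355):
    d=np.abs(np.diff(f[:,c].astype(int).sum(1))); i=np.argsort(-d[60:270])[:6]+60; print(c,sorted((int(k),int(d[k])) for k in i))
```

```text
stopped [0.4977 0.2704 0.0876] [-1.977  -0.2762  7.3247] 0.03997461051852511 29.2083
grip 0.01480643318544554 [0.4984 0.2704 0.0958]
press True [0.5232 0.2765 0.0891] [-1.8415 -1.6479  5.0902]
32.8583
px [((300, 180), [136, 152, 159]), ((300, 230), [207, 223, 223]), ((345, 150), [88, 95, 105]), ((345, 200), [201, 219, 217]), ((260, 220), [138, 148, 159]), ((400, 150), [82, 87, 94]), ((420, 120), [83, 90, 98])]
160 [(268, 159), (289, 109), (290, 71), (309, 107), (314, 95), (369, 83)]
180 [(269, 142), (295, 108), (310, 108), (313, 78), (314, 79), (368, 90)]
200 [(270, 118), (310, 71), (325, 58), (326, 115), (330, 107), (347, 79)]
220 [(270, 101), (271, 88), (310, 60), (326, 103), (329, 109), (366, 135)]
240 [(262, 88), (277, 130), (278, 295), (356, 188), (357, 225), (372, 97)]
285 [(91, 66), (105, 66), (152, 90), (154, 156), (155, 136), (260, 127)]
300 [(83, 124), (114, 143), (125, 153), (154, 148), (182, 129), (260, 127)]
340 [(105, 66), (127, 106), (133, 80), (154, 72), (198, 128), (260, 139)]
355 [(154, 63), (155, 61), (200, 55), (201, 132), (260, 148), (261, 32)]
```

```bash
cat > g.py <<'E'
from h import *
import pickle,sys
np.set_printoptions(precision=4,suppress=True)
C,f,o=pickle.load(open("lid3.pkl","rb"))
ang=lambda a,b:(round(np.degrees(np.arctan2(*(b-a)[1::-1])),2),round(np.linalg.norm(b-a),4))
q=[plane(C,p,.01) for p in [(268.2,154.3),(369.9,154.3),(364.6,260.4),(272.7,260.4)]]
lid=np.mean(q,0); print("lid",lid,ang(q[0],q[3]),ang(q[1],q[2]),ang(q[0],q[1]),ang(q[3],q[2]))
c=lid+[.0008,0,0]
robot.line_to([c[0],c[1],.15],vel=.25)
g=robot.line_to([c[0],c[1],.0885],vel=.1,guard=12); print("guard",g,robot.observe()["tool_pos"])
if g: sys.exit()
robot.set_gripper(0); robot.pause(.05); o=robot.observe(); print(o["gripper_width"],o["tool_pos"])
z0=o["tool_pos"][2]
robot.line_to([c[0],c[1],.26],vel=.2)
robot.move_pose([.580,.0134,.26],hold(188.7)); robot.pause(.3)
o=robot.observe();C=cam("wrist");f=robot.grab_frame("wrist"); pickle.dump((C,f,o,z0),open("heldlid2.pkl","wb")); print(o["time"],o["tool_pos"],o["ft_force"])
Rt=R.from_euler("xyz",o["tcp_rot"],degrees=True).as_matrix(); T=lambda p:(Rt.T@(p-o["tool_pos"]))[:2]*1000
h=cv2.cvtColor(f,cv2.COLOR_BGR2HSV); m=cv2.inRange(h,(100,100,40),(125,255,255)); m[:95]=0;m[135:]=0
x=np.where(m[114])[0]; x=x[(x>200)&(x<440)]; pm=(x.min()+x.max())/2; print("panel cols",x.min(),x.max())
rr=[np.where(m[:,k])[0] for k in (250,270,370,390)]; print([(a.min(),a.max()) for a in rr],"panel front",T(plane(C,(pm,np.mean([a.min() for a in rr])-.4),.114)),"back",T(plane(C,(pm,np.mean([a.max() for a in rr])+.5),.114)))
g=f.max(2).astype(int)
for r_ in (140,150,160,170): d=np.abs(np.diff(g[r_])); print(r_,195+d[195:240].argmax()+.5,400+d[400:440].argmax()+.5)
for k in (230,260,290,350,380,405): print(k,list(map(int,g[120:142,k])))
zt=o["tool_pos"][2]-z0+.010; print("lid front row132 ->",[T(plane(C,p,zt)) for p in [(212,132),(423,132),(317.5,137)]])
E
python3 g.py
```

```text
lid [0.523  0.2756 0.01  ] (np.float64(12.78), np.float64(0.1197)) (np.float64(12.41), np.float64(0.1197)) (np.float64(102.75), np.float64(0.1053)) (np.float64(102.76), np.float64(0.1045))
guard False [0.5242 0.2757 0.0892]
0.015052222850958117 [0.5245 0.2758 0.0896]
36.925 [0.58   0.0143 0.26  ] [ 0.2012 -0.242  -1.3297]
panel cols 219 416
[(np.int64(99), np.int64(115)), (np.int64(99), np.int64(115)), (np.int64(100), np.int64(116)), (np.int64(100), np.int64(116))] panel front [80.6816 -0.8028] back [69.4583 -0.7988]
140 212.5 422.5
150 213.5 421.5
160 214.5 439.5
170 215.5 433.5
230 [147, 149, 148, 149, 147, 147, 146, 145, 148, 148, 150, 150, 150, 148, 160, 195, 209, 213, 213, 215, 214, 213]
260 [213, 213, 211, 196, 185, 192, 194, 193, 195, 198, 208, 211, 209, 202, 167, 194, 210, 212, 214, 213, 214, 212]
290 [146, 145, 144, 145, 149, 149, 147, 146, 148, 147, 154, 172, 173, 171, 162, 191, 210, 214, 214, 213, 214, 215]
350 [145, 146, 146, 145, 142, 142, 141, 142, 139, 141, 141, 139, 143, 137, 126, 136, 146, 150, 149, 149, 148, 147]
380 [116, 115, 111, 110, 112, 111, 106, 104, 110, 106, 101, 103, 100, 105, 122, 139, 145, 148, 148, 148, 146, 148]
405 [89, 92, 90, 92, 91, 93, 90, 94, 91, 94, 94, 93, 94, 99, 122, 135, 144, 147, 147, 146, 149, 149]
lid front row132 -> [array([ 60.7127, -52.6056]), array([60.7705, 51.1478]), array([58.3367, -0.7222])]
```

Run:
```python
from h import *
import pickle
np.set_printoptions(precision=4,suppress=True)
C,f,o=pickle.load(open("lid3.pkl","rb"))
u=np.array([np.cos(np.radians(8.7)),np.sin(np.radians(8.7))]); c=np.array([.5764,.0132])-.0038*u-.0011*u*0
g=f.max(2)
for s in (-.03,-.01,.01,.03): print("exp dot",s,proj(C,[*(c+s*u),.064]))
m=cv2.inRange(g,0,70); m[:,200:]=0; n,l,st,ce=cv2.connectedComponentsWithStats(m)
for s,q in zip(st[1:],ce[1:]):
    if 15<s[4]<400: print(s[4],q,plane(C,q,.064))
C2,f2,o2=pickle.load(open("placed.pkl","rb")); g=f2.max(2)[200:300,290:330]; n,l,st,ce=cv2.connectedComponentsWithStats(cv2.inRange(g,0,70))
for s,q in zip(st[1:],ce[1:]):
    if 15<s[4]<400: print("before",s[4],q+[290,200],plane(C2,q+[290,200],.064))
```

```text
exp dot -0.03 [ 16.0242 183.6392]
exp dot -0.01 [ 20.1925 205.6094]
exp dot 0.01 [ 24.205  226.7581]
exp dot 0.03 [ 28.0702 247.1303]
239 [ 14.4644 133.7448] [0.4993 0.0081 0.064 ]
191 [ 15.7225 181.9581] [0.5415 0.0079 0.064 ]
179 [ 19.9441 203.9274] [0.5612 0.0109 0.064 ]
169 [ 23.8994 225.213 ] [0.5811 0.0139 0.064 ]
163 [ 27.9571 245.4724] [0.6006 0.0171 0.064 ]
before 74 [308.527  259.8378] [0.5849 0.0141 0.064 ]
before 81 [308.7284 275.716 ] [0.6045 0.0172 0.064 ]
```

The cassette is still upright in the slot and moved 3.7 mm with the drawer. Next I'll align the lid at height, check, and then descend straight down.

Run:
```python
from h import *
import pickle,sys
np.set_printoptions(precision=4,suppress=True)
z0=.0896
c=settle((.5716,.0130),.26,vel=.08); robot.line_to(list(c),vel=.05); robot.pause(.1)
o=robot.observe();C=cam("wrist");f=robot.grab_frame("wrist"); print(o["tool_pos"])
Rt=R.from_euler("xyz",o["tcp_rot"],degrees=True).as_matrix(); T=lambda p:(Rt.T@(p-o["tool_pos"]))[:2]*1000
h=cv2.cvtColor(f,cv2.COLOR_BGR2HSV); m=cv2.inRange(h,(100,100,40),(125,255,255)); m[:95]=0;m[150:]=0
rr=[np.where(m[:,k])[0] for k in (240,270,370,400)]; x=np.where(m[int(rr[0].max())-3])[0]; x=x[(x>200)&(x<440)]; pm=(x.min()+x.max())/2
pb=T(plane(C,(pm,np.mean([a.max() for a in rr])+.5),.114)); print([(int(a.min()),int(a.max())) for a in rr],"back",pb)
if not(60.2<pb[0]<62.3 and abs(pb[1]+.75)<.9): print("recheck"); sys.exit()
robot.line_to([c[0],c[1],c[2]-.26+z0+.067+.010],vel=.12,guard=6)
g=robot.line_to([c[0],c[1],c[2]-.26+z0+.067-.003],vel=.03,guard=8); robot.pause(.1); o=robot.observe(); print(g,o["tool_pos"],o["tcp_rot"],o["ft_force"],o["time"],"expect z",z0+.067)
```

```text
[0.5716 0.013  0.26  ]
[(112, 127), (112, 125), (112, 127), (112, 128)] back [61.8433 -1.1384]
True [0.5721 0.0129 0.1566] [-179.9748    0.0871 -171.2946] [1.2485 0.3777 5.789 ] 39.6 expect z 0.15660000000000002
```

Run:
```python
from h import *
import pickle,sys
np.set_printoptions(precision=4,suppress=True)
robot.set_gripper(.040); p=robot.observe()["tool_pos"]
robot.line_to([p[0],p[1],.24],vel=.2)
u=np.array([np.cos(np.radians(8.7)),np.sin(np.radians(8.7)),0])
bar=np.array([.571,.0128,0])-.107*u
s=bar-.035*u
robot.move_pose([s[0]+.02,s[1],.27],hold(188.7)); robot.pause(.1)
C=cam("wrist");f=robot.grab_frame("wrist");pickle.dump((C,f,robot.observe()),open("seat.pkl","wb"))
robot.set_gripper(0)
robot.line_to([s[0],s[1],.141],vel=.2)
print(robot.observe()["time"],robot.observe()["tool_pos"])
g=f.max(2).astype(int)
# lid back edge/sides: expected corner pixels at z=.077 of seated lid
n=np.array([-u[1],u[0],0]); ctr=np.array([.571,.0128,.077])
print("exp corners",[proj(C,ctr+a*.06*u+b*.053*n).round(1) for a,b in [(1,-1),(1,1),(0,-1),(0,1)]])
e=proj(C,ctr+.03*u); r=int(e[1]); d=np.abs(np.diff(g[r])); print(r,sorted((int(k),int(d[k])) for k in np.argsort(-d[230:410])[:8]+230))
for b in (-.035,.035):
    e=proj(C,ctr+.06*u+b*n); k=int(e[0]); d=np.abs(np.diff(g[:,k])); print(e.round(1),sorted((int(i),int(d[i])) for i in np.argsort(-d[180:380])[:5]+180))
```

```text
42.5333 [ 0.4313 -0.0089  0.1422]
exp corners [array([271.5, 360.6]), array([370.2, 360.6]), array([269.2, 312.1]), array([373. , 312.1])]
336 [(245, 9), (246, 9), (256, 11), (314, 10), (315, 14), (318, 13), (405, 9), (407, 10)]
[288.3 360.6] [(189, 38), (205, 37), (263, 36), (276, 42), (330, 96)]
[353.5 360.6] [(190, 41), (217, 39), (276, 44), (330, 94), (331, 42)]
```

Run:
```python
from h import *
import pickle
np.set_printoptions(precision=4,suppress=True)
C,f,o=pickle.load(open("seat.pkl","rb"))
u=np.array([np.cos(np.radians(8.7)),np.sin(np.radians(8.7)),0]); n=np.array([-u[1],u[0],0]); ctr=np.array([.571,.0128,0])
g=f.astype(int).sum(2)
for a in (-.02,0,.01):
    e1,e2=[proj(C,ctr+a*u+b*.053*n+[0,0,.077]) for b in(-1,1)]; r=int(e1[1]); d=np.abs(np.diff(g[r])); 
    print(r,"exp",e1[0].round(1),e2[0].round(1),"L",[(int(k),int(d[k])) for k in np.argsort(-d[250:300])[:3]+250],"R",[(int(k),int(d[k])) for k in np.argsort(-d[345:395])[:3]+345])
for b in (-.03,.03):
    for z,x in((.077,-.06),(.114,-.06),(.114,-.072)): print(b,z,proj(C,ctr+x*u+b*n+[0,0,z]).round(1),end=" ")
    k=int(proj(C,ctr-.06*u+b*n+[0,0,.1])[0]); d=np.diff(g[:,k]); print(k,sorted((int(i),int(d[i])) for i in np.argsort(-abs(d[180:325]))[:7]+180))
for x,z in((-.032,.038),(.032,.038),(-.032,.01)): print("ridge exp",proj(C,ctr+x*u+[0,0,z+.067]).round(1),end=" ")
d=np.diff(g[:,317]);print(sorted((int(i),int(d[i])) for i in np.argsort(-abs(d[240:330]))[:8]+240))
```

```text
294 exp 268.3 374.0 L [(274, 256), (273, 177), (275, 53)] R [(361, 226), (360, 189), (362, 96)]
312 exp 269.2 373.0 L [(269, 259), (270, 127), (268, 86)] R [(365, 209), (366, 156), (364, 101)]
320 exp 269.6 372.5 L [(265, 180), (269, 147), (264, 101)] R [(370, 224), (369, 178), (371, 90)]
-0.03 0.077 [290.3 258.3] -0.03 0.114 [286.4 277.9] -0.03 0.114 [286. 265.] 288 [(189, 108), (205, -99), (217, -95), (222, -68), (263, 72), (275, 158), (276, 115)]
0.03 0.077 [352.3 258.4] 0.03 0.114 [357.2 277.9] 0.03 0.114 [357.7 265. ] 355 [(190, 112), (205, -119), (213, 113), (217, -115), (223, -72), (275, 149), (276, 126)]
ridge exp [321.6 300.7] ridge exp [321.3 359.3] ridge exp [321.2 284.2] [(272, 42), (273, 147), (274, 51), (286, -47), (287, -89), (300, 130), (301, 89), (302, 34)]
```

The ridge and panel rows match a level, seated lid. Now I'll push the drawer home.

Run:
```python
from h import *
np.set_printoptions(precision=4,suppress=True)
u=np.array([np.cos(np.radians(8.7)),np.sin(np.radians(8.7)),0])
p=robot.observe()["tool_pos"].copy(); p[2]=.141
g=robot.line_to(list(p+.135*u),vel=.07,guard=14); a=robot.observe(); print(g,a["tool_pos"],a["ft_force"])
if not g:
    g=robot.line_to(list(p+.19*u),vel=.03,guard=14); 
    robot.pause(.1); o=robot.observe(); print(g,o["tool_pos"],o["ft_force"],np.dot(o["tool_pos"]-p,u),o["time"])
```

```text
False [0.5647 0.0115 0.1411] [-0.7587 -0.3707 -1.0049]
True [0.5936 0.0161 0.1401] [ 0.1624  0.3855 -0.3407] 0.16423781699003012 45.775
```

Run:
```python
from h import *
import pickle
np.set_printoptions(precision=4,suppress=True)
u=np.array([np.cos(np.radians(8.7)),np.sin(np.radians(8.7)),0]); n=np.array([-u[1],u[0],0])
p=robot.observe()["tool_pos"].copy()
g=robot.line_to(list(p+.012*u),vel=.03,guard=25); e=robot.observe()["tool_pos"]; print("repush",g,np.dot(e-p,u))
robot.line_to(list(p-.02*u),vel=.15); q=p-.06*u; q[2]=.30
robot.line_to(list(q),vel=.25); robot.pause(.15)
o=robot.observe();C=cam("wrist");f=robot.grab_frame("wrist");S=robot.grab_frame("side");G=robot.grab_frame("scene");pickle.dump((C,f,o,S,G),open("home.pkl","wb"));print(o["time"],o["tool_pos"])
h=cv2.cvtColor(f,cv2.COLOR_BGR2HSV); m=cv2.inRange(h,(100,100,40),(125,255,255))
org=np.array([.654,.0255,0])
for nm,a in(("panel front top",(-.012,.114)),("panel back top",(0,.114)),("hood front top",(0,.122)),("tbar",(.0115,.258)),("bar",(-.047,.078))): print(nm,proj(C,org+a[0]*u+[0,0,a[1]]).round(1))
for k in (262,285,350,373):
    d=np.diff(f[:,k].astype(int).sum(1)); print(k,sorted((int(i),int(d[i])) for i in np.argsort(-abs(d[100:340]))[:9]+100))
for r in (230,240,250): x=np.where(m[r])[0]; print(r,x.min() if len(x) else None,x.max() if len(x) else None)
```

```text
repush True 0.000618553085714676
47.2833 [0.5339 0.0072 0.2979]
panel front top [317.9 309.2]
panel back top [317.9 319.8]
hood front top [317.9 325.1]
tbar [318.4 512.5]
bar [317.8 260.2]
262 [(266, -53), (267, -57), (268, -44), (270, -45), (271, -29), (282, -30), (283, -32), (312, -42), (332, -30)]
285 [(252, -116), (258, 70), (259, 49), (261, 66), (262, 57), (264, -54), (266, -112), (267, -88), (268, -71)]
350 [(111, -70), (181, 97), (226, -114), (234, 101), (241, 64), (248, -59), (266, -68), (267, -67), (268, -110)]
373 [(185, 37), (186, 102), (252, -79), (253, -35), (272, -37), (273, -42), (283, -37), (319, 27), (322, 25)]
230 None None
240 None None
250 None None
```

```bash
cat > clamp.py <<'E'
from h import *
import sys
np.set_printoptions(precision=4,suppress=True)
u=np.array([np.cos(np.radians(8.7)),np.sin(np.radians(8.7)),0]); org=np.array([.653,.0255,0])
W=lambda x,z: list(org+x*u+[0,0,z+robot.tip_reach])
path=[]
for th in np.linspace(1.45,0,9):
    s,c=np.sin(th),np.cos(th); path.append((.020-.118*c+.019*s,.138+.12*s+.008*c-.012*s))
print([robot.ik(W(*p),hold(188.7)) is not None for p in [(.042,.305),(.042,.246)]+path])
robot.line_to(W(-.10,.305),vel=.25); robot.line_to(W(.042,.305),vel=.25); robot.line_to(W(.042,.246),vel=.15,guard=15)
for i,p in enumerate(path):
    g=robot.line_to(W(*p),vel=.1,guard=30); o=robot.observe(); print(i,g,o["ft_force"].round(1),(o["tool_pos"]-np.array(W(*p))).round(3))
    if g and i<7: sys.exit()
if not g:
    g=robot.line_to(W(path[-1][0],.130),vel=.03,guard=30); 
o=robot.observe(); print("end",g,o["tool_pos"][2]-robot.tip_reach,o["ft_force"],o["time"])
E
python3 clamp.py
```

```text
[True, True, True, True, True, True, True, True, True, True, True]
0 False [0.4 0.2 0.1] [ 0.    -0.     0.002]
1 False [-0.2  0.2  0.4] [ 0. -0.  0.]
2 False [-0.9 -0.6 -0.3] [ 0. -0.  0.]
3 False [0.2 0.4 0.5] [ 0. -0.  0.]
4 False [-0.1 -0.3  0.2] [ 0. -0.  0.]
5 False [0.9 0.6 1. ] [ 0. -0.  0.]
6 False [-0.4  0.5 -1.2] [0. 0. 0.]
7 False [-0.   1.2 -1.5] [0. 0. 0.]
8 False [-0.4  0.3  0.4] [ 0. -0.  0.]
end True 0.14575609356232824 [-3.5301  0.4021  7.6647] 52.7833
```

Run:
```python
from h import *
import pickle
np.set_printoptions(precision=4,suppress=True)
p=robot.observe()["tool_pos"]; robot.line_to([p[0],p[1],.30],vel=.2); 
robot.line_to([.5339,.0072,.2979],vel=.15); robot.pause(.2)
C=cam("wrist");f=robot.grab_frame("wrist");robot.goto_joints([-60,0,0,90,0,0]); robot.pause(.2)
S=cam("side");fs=robot.grab_frame("side");G=cam("scene");fg=robot.grab_frame("scene")
u=np.array([np.cos(np.radians(8.7)),np.sin(np.radians(8.7)),0]); n=np.array([-u[1],u[0],0]);org=np.array([.653,.0255,0])
for nm,CC,im in(("side",S,fs),("scene",G,fg),("wrist",C,f)):
    for b in(-.03,0,.03):
        q=proj(CC,org-.1*u+b*n+[0,0,.138]); print(nm,b,q.round(1),im[int(q[1]),int(q[0])] if 0<=q[1]<400 else None)
    im=im.max(2); q=proj(CC,org-.1*u+[0,0,.138]).astype(int); m=cv2.inRange(im[q[1]-25:q[1]+25,q[0]-40:q[0]+40],0,50); k,l,st,ce=cv2.connectedComponentsWithStats(m)
    print([(int(s[4]),(c+q-[40,25]).round(1)) for s,c in zip(st[1:],ce[1:]) if s[4]>20])
d=[proj(C,org+x*u+[0,0,z]).round(1) for x,z in((-.047,.078),(-.012,.114))];print("exp bar,panel",d)
f0=pickle.load(open("home.pkl","rb"))[1]; 
for k in (240,262,373,395): 
    for I in (f0,f): d=np.diff(I[:,k].astype(int).sum(1)); print(k,sorted((int(i),int(d[i])) for i in np.argsort(-abs(d[240:330]))[:5]+240))
print(robot.observe()["time"])
# bystander check scene: difference of before/after near each
a=cv2.imread("pics/scene0.png").astype(int); 
for nm,(x,y) in dict(bottle=(254,210),jar=(426,236),tape=(393,187),trough=(193,215)).items(): w=np.abs(fg[y-18:y+18,x-18:x+18].astype(int)-a[y-18:y+18,x-18:x+18]).sum(2); print(nm,w.mean().round(1))
```

```text
side -0.03 [310.5 187.1] [34 34 38]
side 0 [310.7 195.1] [38 37 41]
side 0.03 [310.9 203.4] [39 41 44]
[(86, array([309.6, 196.1]))]
scene -0.03 [310.7 192.7] [54 57 59]
scene 0 [321.7 191.1] [82 89 92]
scene 0.03 [332.6 189.4] [52 53 53]
[]
wrist -0.03 [282.1 231.6] [37 38 45]
wrist 0 [318.5 231.6] [32 33 37]
wrist 0.03 [354.8 231.6] [39 41 44]
[(712, array([318.5, 232.9])), (189, array([294.6, 247.4])), (223, array([341.3, 246.8]))]
exp bar,panel [array([318.3, 258.8]), array([318.3, 307.8])]
240 [(273, -29), (274, -185), (275, -97), (282, 29), (289, -26)]
240 [(273, -34), (274, -183), (275, -92), (292, -33), (302, -25)]
262 [(266, -53), (267, -57), (268, -44), (270, -45), (312, -42)]
262 [(266, -52), (267, -54), (269, -44), (270, -49), (300, 39)]
373 [(252, -79), (253, -35), (272, -37), (273, -42), (283, -37)]
373 [(252, -121), (253, -28), (270, -39), (283, -29), (326, 61)]
395 [(273, -29), (274, -196), (275, -88), (286, -31), (288, 27)]
395 [(273, -30), (274, -192), (275, -84), (278, 29), (285, -32)]
55.8333
bottle 5.0
jar 24.2
tape 29.0
trough 6.4
```

```bash
python3 -c "
from plant import robot
print(robot.job_done())"
```

```text
the job is handed in; nothing more can be done
None
```

I handed the job in at about 56 s: the cassette is in the slot, the lid seated, the drawer home and the clamp down, as far as my last measurements show (no verdict came back); on the way the lid caught the panel and had to be re-laid and re-gripped, that nudged the tape about 3 mm, and I viewed 12 pictures against the limit of 10.

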